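# Reagent bottles back on their saucers in order of size

### The arm

A 6-joint arm with a two-finger parallel gripper is mounted at the origin on the work surface. World frame = base frame: x ahead of the robot, y to its left, z up, the work surface at z = 0. Lengths are in m, angles in rad, forces in N, time in s.
With the tool pointing down it reaches from about 0.3 to 0.875 m from the base axis. Payload 6.4 kg.
Tool frame: the origin (TCP) lies at the centre of the arm's flange, where the gripper is bolted on; the fingertips stand 173 mm ahead of it and the grasp point (between the pads) lies 155 mm ahead of it; z points along the fingers, x is the direction in which the jaws open and shut, and the axes are right-handed (so a half turn about z gives the same grasp; the last joint's range is limited). The gripper opens to 85 mm and grips with 20 to 120 N. Pads are 22 mm wide; open, the fingers measure 114 mm over their backs; the gripper's body (76 mm by 85 mm) begins 54 mm behind the grasp point. The pads swing forward as they close: fully open they stand 13 mm farther back than shut.
Start: joints at [-1.316, 0.181, 1.607, -0, 1.354, -0.206], TCP at [0.256, -0.515, 0.405] pointing down, gripper open.
Joint ranges: [-2.99, 2.99], [-0.89, 2.07], [0.3, 2.58], [-1.14, 4.28], [0, 2.63], [-3.12, 3.12]. Speed limits (rad/s): [2.57, 2.57, 3.01, 3.14, 3.14, 3.14].

### API

Orientations are given as a unit quaternion [w, x, y, z].
In Python, from bench import ctrl gives the robot as it stands. The module is installed in compiled form; this text tells all that it offers.
- The arm moves only by the tool move_arm, never from a script. Its argument "moves" is a list of rows, each an object of numbers: "gripper": the opening in per cent of the stroke, from 0 (shut) to 100 (fully open); "x", "y", "z": the shift along the tool's x, y, z in cm; "roll": the turn about the tool's z in degrees. In form: [{"gripper": .., "x": .., "y": .., "z": .., "roll": ..}, ...]. A call has 1 to 5 rows; each row shifts and turns the commanded pose from where the row before left it, along the tool's axes as they then stand; what a row does not reach is not made up. A row lasts 1/8 s, in which the tool goes at most 62.5 mm and 10.7 degrees, less where a joint would pass 70% of its speed; a pose out of reach is approached as far as the arm can. A call is refused whole if a number of a shift passes 6.25 or a number of a turn 10.7, either way. A call with a gripper value outside its range is refused whole. The fingers move at their own pace and stop on an object; the grip force is fixed at half the most. Time passes only in rows, so rows that do not move let the fingers close. It gives the time, the measured TCP pose, the force and the opening at its end, in the units of the state.
- ctrl.get_obs(): the state, without advancing time (a new reading comes with each control period).
- ctrl.camera(name): name is "scene" or "top"; returns a dict with "img" (400x640x3 uint8, red, green, blue), "fx", "fy", "cx", "cy" (pixels), "world_from_camera" (4x4, takes a point from camera to world coordinates). Camera axes: x right, y up, looking along -z (the intrinsics and any distortion apply to the point x, -y, -z); pixel columns grow to the right and rows downward; lengths in m; the calibration is good to about 2 mm. A picture is of the moment at which its call begins. There is no depth.
- ctrl.hand_in(): hands the job in, once; it reports no verdict.
The state is a dict: "time_s": time; "q": joint angles; "dq": joint speeds; "joint_efforts": joint torques, N m; "eef_pos": TCP position; "eef_rot": TCP orientation; "wrist_force": force on the tool from outside, world axes, zero at the start; "torque": the same for the moment, N m; "opening": opening from 0.0 (shut) to 1.0 (fully open).
Only numpy, scipy, OpenCV 4.12 (cv2) and the standard library are available. Lean on these libraries where they do the work, as an engineer would, in place of code of your own. Each camera call takes 0.05 s, during which the arm holds its last target. There are 200 camera calls.

### The job

Put the four amber reagent bottles back on the steel tray, each standing upright in the middle of its own drip saucer and lined up by size: the smallest (the immersion oil) on the saucer at the end nearest the microscope, then each next larger one, with the largest at the far end. Do not knock any bottle over on the way.

Things in the scene. Friction and masses are not known exactly. Their poses are not given: they have to be found in the camera images.
- bottle_30: Smallest amber bottle (30 ml), round, black cap, 33 mm diameter, 79 mm high; straight body up to 50 mm, then the shoulder; cap 22 mm wide, 15 mm high; about 55 g. Origin: centre of its underside, z up. Stands loose on the bench between robot and tray. Neighbours (bottles, beaker 68 mm, slide box 28 mm, petri dish 15 mm high) are 85 mm or more off, centre to centre.
- bottle_60: Second smallest amber bottle (60 ml), round, black cap, 39 mm diameter, 94 mm high; straight body up to 61 mm, then the shoulder; cap 24 mm wide, 16 mm high; about 100 g. Origin: centre of its underside, z up. Stands loose on the bench between robot and tray. Neighbours (bottles, beaker 68 mm, slide box 28 mm, petri dish 15 mm high) are 85 mm or more off, centre to centre.
- bottle_125: Second largest amber bottle (125 ml), round, black cap, 48 mm diameter, 112 mm high; straight body up to 74 mm, then the shoulder; cap 28 mm wide, 18 mm high; about 200 g. Origin: centre of its underside, z up. Stands loose on the bench between robot and tray. Neighbours (bottles, beaker 68 mm, slide box 28 mm, petri dish 15 mm high) are 85 mm or more off, centre to centre.
- bottle_250: Largest amber bottle (250 ml), round, black cap, 61 mm diameter, 138 mm high; straight body up to 93 mm, then the shoulder; cap 32 mm wide, 20 mm high; about 380 g. Origin: centre of its underside, z up. Stands loose on the bench between robot and tray. Neighbours (bottles, beaker 68 mm, slide box 28 mm, petri dish 15 mm high) are 85 mm or more off, centre to centre.
- saucer_1: Round white drip saucer, the leftmost (+y) of the row of four; fixed in a shallow steel tray. 86 mm across, flat inner floor 80 mm across. Origin: centre of its underside; inner floor 4 mm, rim 8 mm above it. x points across the tray, away from the robot; y along the row, to the left. Saucers are 87 to 97 mm apart; tray lip 12 mm above the bench.
- saucer_2: Round white drip saucer, second from the left (+y); fixed in a shallow steel tray. 86 mm across, flat inner floor 80 mm across. Origin: centre of its underside; inner floor 4 mm, rim 8 mm above it. x points across the tray, away from the robot; y along the row, to the left. Saucers are 87 to 97 mm apart; tray lip 12 mm above the bench.
- saucer_3: Round white drip saucer, third from the left (+y); fixed in a shallow steel tray. 86 mm across, flat inner floor 80 mm across. Origin: centre of its underside; inner floor 4 mm, rim 8 mm above it. x points across the tray, away from the robot; y along the row, to the left. Saucers are 87 to 97 mm apart; tray lip 12 mm above the bench.
- saucer_4: Round white drip saucer, the rightmost (-y) of the row of four; fixed in a shallow steel tray. 86 mm across, flat inner floor 80 mm across. Origin: centre of its underside; inner floor 4 mm, rim 8 mm above it. x points across the tray, away from the robot; y along the row, to the left. Saucers are 87 to 97 mm apart; tray lip 12 mm above the bench.
- microscope_front (a point): White microscope, black stage, two eyepieces, 0.25 m by 0.16 m in plan, 0.4 m high, fixed. This point: middle of the front edge of its base, at bench height, on the robot's side. It stands beyond the left (+y) or the right (-y) end of the row of saucers; a grey boxy centrifuge with a round lid, 0.20 m high, stands beyond the other end.

How it is judged:
By the outcome, as a careful person would: the job done as asked, in the order asked, and still so for the second after the job is handed in, with the robot touching nothing.
It also fails if it takes over 102 s, if anything falls off the work surface, if the arm or the gripper's body presses on something with over 40 N, if the wrist force passes 120 N, or if a joint passes its speed limit or range.

## Working session

There is one attempt and no reset: what is moved stays moved. The work goes in short steps, Python scripts to look and compute and a tool call to move; the robot and the scene stay as the last step left them, time stands still between calls to the robot, and variables do not carry over. Pictures are saved under pics/ and viewed, about 12 in all and at most 16, crops included, and the job is handed in when it is done.

Besides the shell and the picture viewer there is one more tool, called as name(argument=value, ...) on one line, values as JSON. move_arm: Moves the arm, as the interface text tells. Its arguments: {"type":"object","properties":{"moves":{"type":"array","items":{"type":"object","properties":{"gripper":{"type":"number"},"x":{"type":"number"},"y":{"type":"number"},"z":{"type":"number"},"roll":{"type":"number"}}}}},"required":["moves"]}

```bash
mkdir -p pics; cat > h.py <<'E'
import numpy as np, cv2
from bench import ctrl
def cam(n):
    c=ctrl.camera(n); return c
def save(c,f,crop=None,s=1):
    im=c["img"][:,:,::-1]
    if crop: im=im[crop[1]:crop[3],crop[0]:crop[2]]
    cv2.imwrite(f,cv2.resize(im,None,fx=s,fy=s,interpolation=cv2.INTER_CUBIC))
def ray(c,u,v,z):
    T=np.array(c["world_from_camera"]);d=T[:3,:3]@np.array([(u-c["cx"])/c["fx"],-(v-c["cy"])/c["fy"],-1.])
    o=T[:3,3]; return o+d*(z-o[2])/d[2]
def proj(c,p):
    T=np.linalg.inv(np.array(c["world_from_camera"]));q=T[:3,:3]@np.array(p)+T[:3,3]
    return c["cx"]+c["fx"]*q[0]/-q[2], c["cy"]-c["fy"]*q[1]/-q[2]
E
python3 - <<'E'
from h import *
for n in("scene","top"):
    c=cam(n);save(c,f"pics/{n}0.png");np.save(n+".npy",c,allow_pickle=True)
    print(n,c.keys(),c["fx"],c["cx"],c["cy"],np.round(c["world_from_camera"],3))
o=ctrl.get_obs();print({k:np.round(v,3) for k,v in o.items()})
E
```

```text
scene dict_keys(['img', 'fx', 'fy', 'cx', 'cy', 'world_from_camera']) 395.3724540688176 321.3412493303483 197.31833719031658 [[-0.725 -0.531  0.438  0.982]
 [ 0.689 -0.571  0.447  0.432]
 [ 0.013  0.626  0.78   0.843]
 [ 0.     0.     0.     1.   ]]
top dict_keys(['img', 'fx', 'fy', 'cx', 'cy', 'world_from_camera']) 503.9729019750806 318.3777015879915 199.34741450255555 [[-0.011  0.995 -0.095  0.368]
 [-1.    -0.01   0.013 -0.012]
 [ 0.012  0.095  0.995  1.391]
 [ 0.     0.     0.     1.   ]]
{'time_s': np.float64(0.1), 'q': array([-1.316,  0.181,  1.608, -0.   ,  1.354, -0.206]), 'dq': array([-0.002,  0.   , -0.003,  0.001,  0.001,  0.001]), 'joint_efforts': array([-0.0000e+00, -4.4588e+01, -3.5224e+01, -0.0000e+00,  4.0000e-03,
        0.0000e+00]), 'eef_pos': array([ 0.256, -0.515,  0.404]), 'eef_rot': array([-0.001,  0.85 , -0.527, -0.001]), 'wrist_force': array([ 0.487,  1.186, -0.315]), 'torque': array([-0.014, -0.057, -0.042]), 'opening': np.float64(1.001)}
```

View pics/scene0.png

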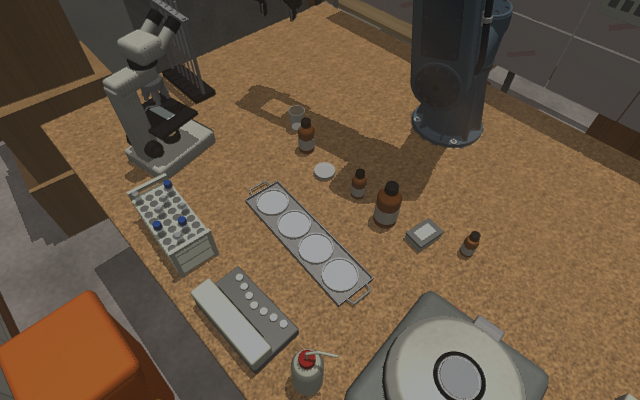

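View pics/top0.png

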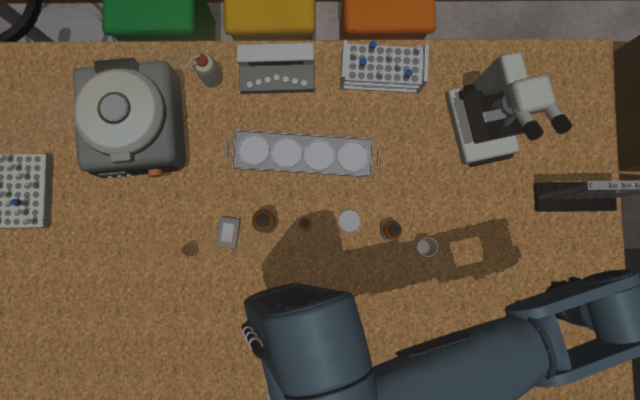

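```bash
python3 - <<'E'
from h import *
c=np.load("scene.npy",allow_pickle=True).item();save(c,"pics/s1.png",(290,105,490,255),4)
c=np.load("top.npy",allow_pickle=True).item();save(c,"pics/t1.png",(170,120,440,270),2.95)
E
```

```text
(no output)
```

View pics/s1.png

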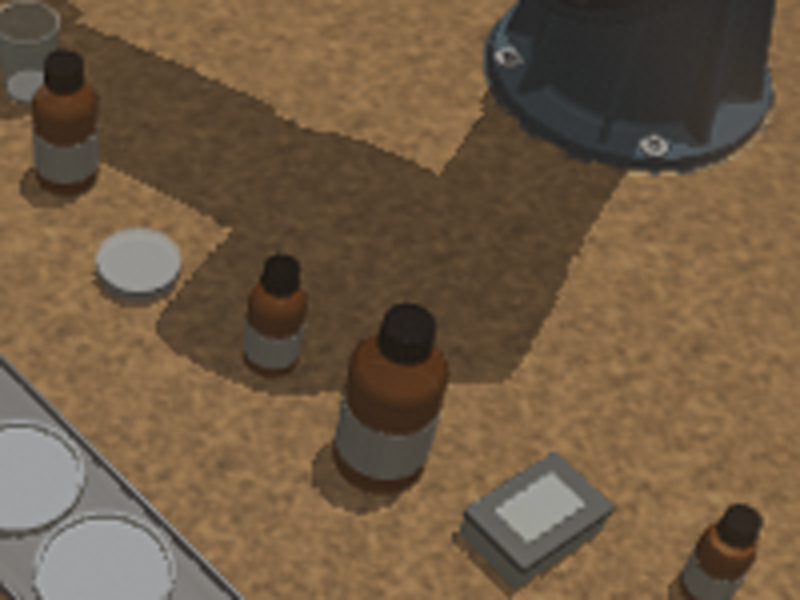

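View pics/t1.png

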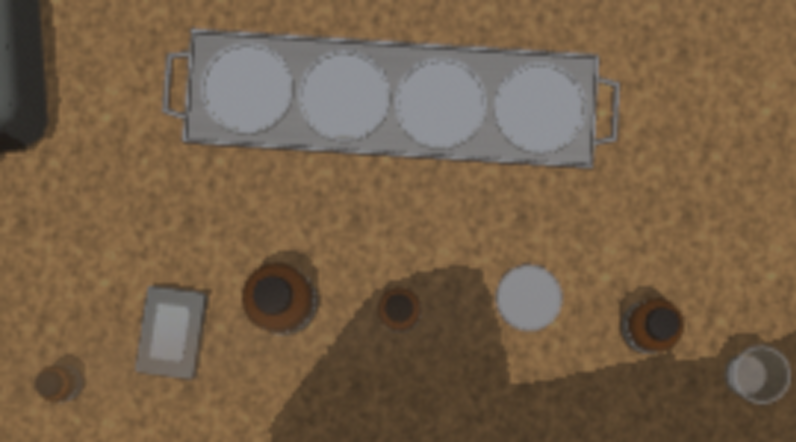

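```bash
cat >m.py <<'E'
from h import *
t=np.load("top.npy",allow_pickle=True).item();s=np.load("scene.npy",allow_pickle=True).item()
T=lambda u,v:(u/2.95+170,v/2.95+120)
for n,(u,v),z in[("s1",(248,88),.01),("s2",(345,96),.01),("s3",(441,103),.01),("s4",(540,109),.01)]:
    p=ray(t,*T(u,v),z);print(n,np.round(p,4),"scene",np.round(proj(s,p),1))
for n,(u,v),zz in[("250cap",(272,295),(.138,)),("125cap",(662,323),(.112,)),("mid",(400,306),(.079,.094)),("left",(50,383),(.079,.094))]:
  for z in zz:
    p=ray(t,*T(u,v),z);q=(np.array(proj(s,p))-[290,105])*4;p[2]=0;b=(np.array(proj(s,p))-[290,105])*4
    print(n,z,np.round(p,4),"scene crop top",np.round(q),"base",np.round(b))
E
python3 m.py
```

```text
s1 [0.6392 0.1461 0.01  ] scene [339.  272.1]
s2 [0.6307 0.055  0.01  ] scene [315.1 245.7]
s3 [ 0.6232 -0.0352  0.01  ] scene [293.3 222. ]
s4 [ 0.6167 -0.1284  0.01  ] scene [272.4 199.8]
250cap 0.138 [0.4371 0.1111 0.    ] scene crop top [406. 315.] base [374. 452.]
125cap 0.112 [ 0.4108 -0.2216  0.    ] scene crop top [61. 57.] base [ 64. 172.]
mid 0.079 [0.4294 0.0042 0.    ] scene crop top [274. 277.] base [264. 354.]
mid 0.094 [0.4287 0.004  0.    ] scene crop top [276. 260.] base [264. 353.]
left 0.079 [0.3654 0.311  0.    ] scene crop top [735. 509.] base [695. 579.]
left 0.094 [0.3654 0.3073 0.    ] scene crop top [737. 490.] base [690. 576.]
```

```bash
cat >sa.py <<'E'
from h import *
def saucers(c,roi):
    x0,y0,x1,y1=roi
    im=cv2.resize(c["img"][y0:y1,x0:x1],None,fx=4,fy=4,interpolation=cv2.INTER_CUBIC)
    g=im.min(axis=2); th,_=cv2.threshold(g,0,255,cv2.THRESH_OTSU)
    out=[]
    for th in range(90,200,4):
        n,l,st,ce=cv2.connectedComponentsWithStats((g>th).astype(np.uint8))
        ok=[i for i in range(1,n) if 3000<st[i,4]<30000 and .7<st[i,2]/st[i,3]<1.6 and st[i,4]>.68*st[i,2]*st[i,3]]
        if len(ok)==4: out.append((th,[((ce[i]+.5)/4-.5+[x0,y0]).round(2).tolist()+[st[i,2]/4,st[i,3]/4] for i in ok]))
    return out
if __name__=="__main__":
  for n,roi in(("top",(225,125,385,180)),("scene",(240,175,380,310))):
    c=np.load(n+".npy",allow_pickle=True).item()
    for th,o in saucers(c,roi)[::3]:
        print(n,th,o,[np.round(ray(c,*a[:2],.009)[:2],4).tolist() for a in o])
E
python3 sa.py
```

```text
top 126 [[253.11, 149.35, np.float64(31.5), np.float64(31.0)], [286.02, 152.15, np.float64(31.5), np.float64(30.5)], [318.91, 154.42, np.float64(31.75), np.float64(30.75)], [352.7, 156.06, np.float64(32.25), np.float64(31.25)]] [[0.6407, 0.1489], [0.632, 0.0576], [0.6248, -0.0336], [0.6193, -0.1275]]
top 138 [[253.61, 149.73, np.float64(28.25), np.float64(28.25)], [286.44, 152.4, np.float64(29.75), np.float64(27.0)], [318.84, 155.07, np.float64(30.25), np.float64(28.25)], [352.28, 156.51, np.float64(29.25), np.float64(27.75)]] [[0.6397, 0.1475], [0.6313, 0.0565], [0.623, -0.0334], [0.6181, -0.1263]]
scene 126 [[272.2, 201.71, np.float64(33.25), np.float64(24.5)], [293.7, 223.41, np.float64(34.75), np.float64(27.75)], [315.56, 247.35, np.float64(36.25), np.float64(30.75)], [339.6, 273.76, np.float64(39.5), np.float64(34.0)]] [[0.6205, -0.1243], [0.6249, -0.0318], [0.6327, 0.0587], [0.6407, 0.1498]]
scene 138 [[272.06, 202.09, np.float64(32.25), np.float64(22.5)], [293.61, 224.23, np.float64(33.75), np.float64(24.75)], [315.59, 248.08, np.float64(35.5), np.float64(29.0)], [339.58, 274.53, np.float64(37.5), np.float64(32.25)]] [[0.6216, -0.1236], [0.6268, -0.0301], [0.6341, 0.0603], [0.6421, 0.1511]]
scene 150 [[272.22, 202.11, np.float64(31.5), np.float64(22.25)], [293.76, 224.27, np.float64(32.5), np.float64(24.5)], [315.34, 248.31, np.float64(33.75), np.float64(27.25)], [339.43, 274.98, np.float64(35.75), np.float64(30.25)]] [[0.6214, -0.1233], [0.6266, -0.0297], [0.635, 0.0603], [0.6432, 0.1517]]
```

move_arm(moves=[{"roll":-10.7,"z":-2,"gripper":100},{"roll":-10.7},{"roll":-10.7},{"roll":-10.7},{"roll":-10.7}])

```text
validation failed for argument at $.mo...
```

move_arm(moves=[{"gripper":100,"x":0,"y":0,"z":-2,"roll":-10.7},{"gripper":100,"x":0,"y":0,"z":0,"roll":-10.7},{"gripper":100,"x":0,"y":0,"z":0,"roll":-10.7},{"gripper":100,"x":0,"y":0,"z":0,"roll":-10.7},{"gripper":100,"x":0,"y":0,"z":0,"roll":-10.7}])

```text
time_s: 0.72
eef_pos: [0.2557, -0.5149, 0.4241]
eef_rot: [-0.001, 0.996, -0.085, -0.0]
wrist_force: [-0.3, 0.2, -0.5]
opening: 1.002
```

move_arm(moves=[{"gripper":100,"x":0,"y":0,"z":0,"roll":-9.8},{"gripper":100,"x":2.7,"y":-5.2,"z":0,"roll":0},{"gripper":100,"x":2.7,"y":-5.2,"z":0,"roll":0},{"gripper":100,"x":2.7,"y":-5.2,"z":0,"roll":0},{"gripper":100,"x":2.7,"y":-5.2,"z":0,"roll":0}])

```text
time_s: 1.35
eef_pos: [0.3652, -0.3058, 0.4243]
eef_rot: [-0.0, 1.0, -0.003, -0.0]
wrist_force: [0.6, 0.9, -1.1]
opening: 0.997
```

move_arm(moves=[{"gripper":100,"x":2.4,"y":-4.0,"z":2,"roll":0},{"gripper":100,"x":2.3,"y":-4.5,"z":3,"roll":0},{"gripper":100,"x":0,"y":0,"z":4,"roll":0},{"gripper":100,"x":0,"y":0,"z":0,"roll":0}])

```text
time_s: 1.85
eef_pos: [0.4113, -0.2213, 0.3318]
eef_rot: [-0.002, 1.0, -0.002, -0.003]
wrist_force: [-0.5, -0.6, -0.3]
opening: 1.003
```

```bash
python3 - <<'E'
from h import *
a=cam("scene");np.save("scene1.npy",a);b=cam("top");np.save("top1.npy",b)
im=lambda c,r,s:cv2.resize(c["img"][r[1]:r[3],r[0]:r[2],::-1],None,fx=s,fy=s,interpolation=cv2.INTER_CUBIC)
A=im(a,(270,80,490,260),3.6);B=im(b,(180,205,400,265),3.6)[:,:]
print(A.shape,B.shape);cv2.imwrite("pics/a1.png",A);cv2.imwrite("pics/b1.png",B)
E
```

```text
(648, 792, 3) (216, 792, 3)
```

View pics/a1.png

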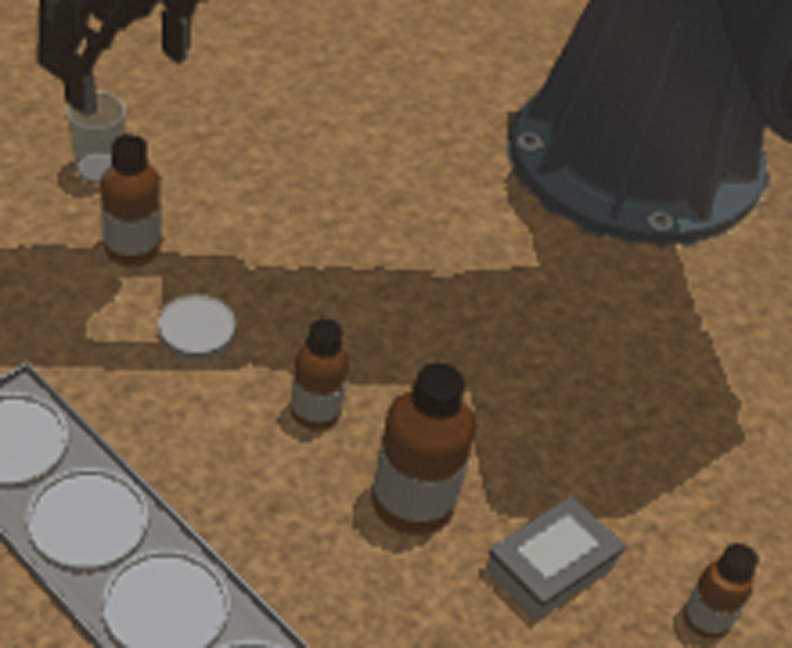

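View pics/b1.png

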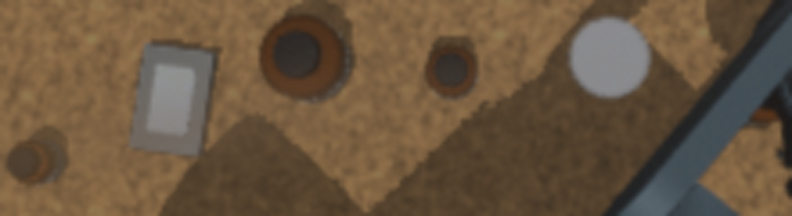

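```bash
python3 - <<'E'
from h import *
s=np.load("scene1.npy",allow_pickle=True).item();t=np.load("top1.npy",allow_pickle=True).item()
for n,z,(u,v),tp in[("125",.112,(130,146),None),("60",.094,(326,329),(452,69)),("250",.138,(440,377),(297,54)),("30",.079,(741,554),(29,160))]:
    a=ray(s,u/3.6+270,v/3.6+80,z)[:2]
    b=ray(t,tp[0]/3.6+180,tp[1]/3.6+205,z)[:2] if tp else ray(t,662/2.95+170,323/2.95+120,z)[:2]
    print(n,"scene",a.round(4),"top",b.round(4))
E
```

```text
125 scene [ 0.4131 -0.2159] top [ 0.4108 -0.2216]
60 scene [0.4292 0.0096] top [0.4276 0.0041]
250 scene [0.4382 0.1142] top [0.4371 0.1104]
30 scene [0.3658 0.3172] top [0.3663 0.3082]
```

move_arm(moves=[{"gripper":100,"x":0.1,"y":-0.25,"z":3,"roll":0},{"gripper":100,"x":0,"y":0,"z":4,"roll":0},{"gripper":100,"x":0,"y":0,"z":3,"roll":0},{"gripper":100,"x":0,"y":0,"z":1.5,"roll":0},{"gripper":100,"x":0,"y":0,"z":0,"roll":0}])

```text
time_s: 2.58
eef_pos: [0.4134, -0.2211, 0.2201]
eef_rot: [-0.0, 1.0, -0.003, -0.0]
wrist_force: [0.4, 1.3, 0.4]
opening: 1.001
```

move_arm(moves=[{"gripper":0,"x":0,"y":0,"z":0,"roll":0},{"gripper":0,"x":0,"y":0,"z":0,"roll":0},{"gripper":0,"x":0,"y":0,"z":0,"roll":0},{"gripper":0,"x":0,"y":0,"z":0,"roll":0},{"gripper":0,"x":0,"y":0,"z":0,"roll":0}])

```text
time_s: 3.2
eef_pos: [0.4136, -0.2209, 0.2212]
eef_rot: [0.001, 1.0, -0.002, 0.0]
wrist_force: [-4.0, -0.1, 9.3]
opening: 0.546
```

move_arm(moves=[{"gripper":0,"x":0,"y":0,"z":-1.5,"roll":0},{"gripper":0,"x":0,"y":0,"z":-3,"roll":0},{"gripper":0,"x":0,"y":0,"z":-3,"roll":0},{"gripper":0,"x":0,"y":0,"z":-1.5,"roll":0},{"gripper":0,"x":0,"y":0,"z":0,"roll":0}])

```text
time_s: 3.82
eef_pos: [0.4135, -0.2205, 0.3109]
eef_rot: [0.001, 1.0, -0.003, 0.001]
wrist_force: [0.6, 0.7, -2.1]
opening: 0.544
```

```bash
python3 - <<'E'
from h import *
a=cam("scene");np.save("scene2.npy",a);save(a,"pics/a2.png",(230,30,390,180),4)
o=ctrl.get_obs();print(o["eef_pos"],o["wrist_force"],o["opening"])
p=o["eef_pos"];z0=p[2]-.2206
for z in (0,.05,.112): print(z,(np.array(proj(a,[p[0],p[1],z0+z]))-[230,30])*4)
E
```

```text
[ 0.41313794 -0.22022611  0.3096855 ] [ 0.10924431  0.08822997 -1.92725999] 0.5413237289756564
0 [300.88371088 384.30193928]
0.05 [299.50766612 328.68627847]
0.112 [297.6581871  253.93580482]
```

View pics/a2.png

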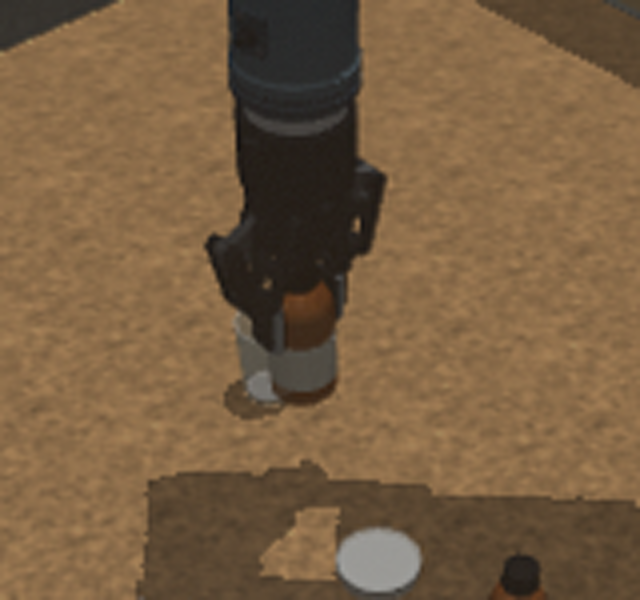

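move_arm(moves=[{"gripper":0,"x":2,"y":-2.5,"z":0,"roll":0},{"gripper":0,"x":3.5,"y":-4.5,"z":0,"roll":0},{"gripper":0,"x":3.5,"y":-4.5,"z":0,"roll":0},{"gripper":0,"x":3.5,"y":-4.5,"z":0,"roll":0},{"gripper":0,"x":3.5,"y":-4.5,"z":0,"roll":0}])

```text
time_s: 4.5
eef_pos: [0.5747, -0.0145, 0.3077]
eef_rot: [-0.0, 1.0, -0.003, -0.001]
wrist_force: [0.7, -0.8, -2.5]
opening: 0.545
```

move_arm(moves=[{"gripper":0,"x":3.0,"y":-4,"z":0,"roll":0},{"gripper":0,"x":2.0,"y":-2.2,"z":0,"roll":0},{"gripper":0,"x":0.9,"y":-1,"z":2,"roll":0},{"gripper":0,"x":0,"y":0,"z":3,"roll":0},{"gripper":0,"x":0,"y":0,"z":0,"roll":0}])

```text
time_s: 5.12
eef_pos: [0.6316, 0.0559, 0.2547]
eef_rot: [-0.0, 1.0, -0.002, -0.005]
wrist_force: [0.1, 0.2, -2.5]
opening: 0.543
```

move_arm(moves=[{"gripper":0,"x":0,"y":0,"z":1.5,"roll":0},{"gripper":0,"x":0,"y":0,"z":0.8,"roll":0},{"gripper":0,"x":0,"y":0,"z":0,"roll":0},{"gripper":0,"x":0,"y":0,"z":0,"roll":0}])

```text
time_s: 5.62
eef_pos: [0.634, 0.0554, 0.2374]
eef_rot: [0.0, 1.0, -0.003, 0.001]
wrist_force: [0.2, 0.3, -1.6]
opening: 0.538
```

```bash
python3 - <<'E'
from h import *
o=ctrl.get_obs();print(o["eef_pos"],o["wrist_force"])
a=cam("scene");np.save("scene3.npy",a);save(a,"pics/a3.png",(240,130,390,280),4)
o=ctrl.get_obs();print(o["eef_pos"],o["wrist_force"])
for p in ([.632,.058,.006],):print((np.array(proj(a,p))-[240,130])*4)
E
```

```text
[0.63396718 0.05536249 0.23736541] [ 0.20139344  0.27228258 -1.62306299]
[0.63399242 0.05539782 0.23750056] [-0.53615798 -0.49065433 -3.06422276]
[302.31228665 470.58920652]
```

View pics/a3.png

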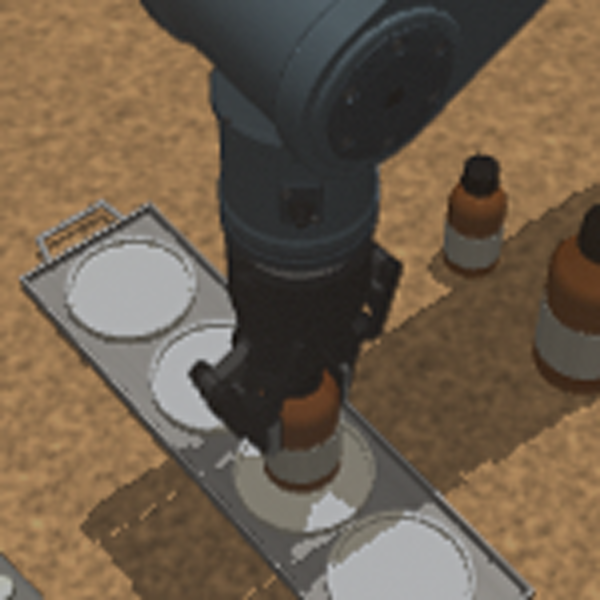

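move_arm(moves=[{"gripper":0,"x":-0.1,"y":0,"z":0.6,"roll":0},{"gripper":0,"x":0,"y":0,"z":0.3,"roll":0},{"gripper":0,"x":0,"y":0,"z":0,"roll":0},{"gripper":0,"x":0,"y":0,"z":0,"roll":0}])

```text
time_s: 6.18
eef_pos: [0.6328, 0.0556, 0.2293]
eef_rot: [0.0, 1.0, -0.002, 0.0]
wrist_force: [-4.8, 0.4, 9.2]
opening: 0.542
```

move_arm(moves=[{"gripper":100,"x":0,"y":0,"z":0,"roll":0},{"gripper":100,"x":0,"y":0,"z":0,"roll":0},{"gripper":100,"x":0,"y":0,"z":0,"roll":0},{"gripper":100,"x":0,"y":0,"z":-1,"roll":0},{"gripper":100,"x":0,"y":0,"z":-5,"roll":0}])

```text
time_s: 6.8
eef_pos: [0.6312, 0.0556, 0.285]
eef_rot: [-0.0, 1.0, -0.003, -0.004]
wrist_force: [-0.3, -0.4, -0.2]
opening: 1.004
```

move_arm(moves=[{"gripper":100,"x":0,"y":0,"z":-5,"roll":0},{"gripper":100,"x":-4,"y":-1.2,"z":-2,"roll":0},{"gripper":100,"x":-5,"y":-1.2,"z":0,"roll":0},{"gripper":100,"x":-5,"y":-1.2,"z":0,"roll":0},{"gripper":100,"x":-5.4,"y":-2,"z":0,"roll":0}])

```text
time_s: 7.42
eef_pos: [0.4376, 0.1126, 0.3584]
eef_rot: [-0.0, 1.0, -0.003, 0.001]
wrist_force: [0.7, 0.3, -0.0]
opening: 0.999
```

move_arm(moves=[{"gripper":100,"x":0,"y":0,"z":3,"roll":0},{"gripper":100,"x":0,"y":0,"z":4,"roll":0},{"gripper":100,"x":0,"y":0,"z":3,"roll":0},{"gripper":100,"x":0,"y":0,"z":1.4,"roll":0},{"gripper":100,"x":0,"y":0,"z":0,"roll":0}])

```text
time_s: 8.05
eef_pos: [0.4389, 0.1125, 0.2436]
eef_rot: [-0.0, 1.0, -0.003, -0.001]
wrist_force: [-0.2, -0.7, 0.7]
opening: 1.002
```

move_arm(moves=[{"gripper":0,"x":0,"y":0,"z":0,"roll":0},{"gripper":0,"x":0,"y":0,"z":0,"roll":0},{"gripper":0,"x":0,"y":0,"z":0,"roll":0},{"gripper":0,"x":0,"y":0,"z":0,"roll":0},{"gripper":0,"x":0,"y":0,"z":0,"roll":0}])

```text
time_s: 8.68
eef_pos: [0.4396, 0.1126, 0.2455]
eef_rot: [0.0, 1.0, -0.003, 0.001]
wrist_force: [-4.2, -1.1, 7.8]
opening: 0.689
```

move_arm(moves=[{"gripper":0,"x":0,"y":0,"z":-1.5,"roll":0},{"gripper":0,"x":0,"y":0,"z":-3,"roll":0},{"gripper":0,"x":0,"y":0,"z":-2.5,"roll":0},{"gripper":0,"x":2,"y":-0.4,"z":-1,"roll":0},{"gripper":0,"x":4,"y":-0.7,"z":0,"roll":0}])

```text
time_s: 9.3
eef_pos: [0.4994, 0.1235, 0.3261]
eef_rot: [0.0, 1.0, -0.003, 0.001]
wrist_force: [1.1, 0.3, -2.5]
opening: 0.69
```

move_arm(moves=[{"gripper":0,"x":5,"y":-0.9,"z":0,"roll":0},{"gripper":0,"x":5,"y":-0.9,"z":0,"roll":0},{"gripper":0,"x":3,"y":-0.5,"z":1.5,"roll":0},{"gripper":0,"x":1,"y":-0.2,"z":3,"roll":0},{"gripper":0,"x":0,"y":0,"z":0,"roll":0}])

```text
time_s: 9.93
eef_pos: [0.6383, 0.1474, 0.2761]
eef_rot: [0.0, 1.0, -0.003, -0.003]
wrist_force: [-0.7, -0.3, -3.8]
opening: 0.681
```

move_arm(moves=[{"gripper":0,"x":0.2,"y":-0.1,"z":1,"roll":0},{"gripper":0,"x":0,"y":0,"z":0.5,"roll":0},{"gripper":0,"x":0,"y":0,"z":0,"roll":0}])

```text
time_s: 10.3
eef_pos: [0.6409, 0.1485, 0.264]
eef_rot: [0.0, 1.0, -0.003, -0.0]
wrist_force: [-0.5, 0.8, -3.2]
opening: 0.687
```

```bash
python3 - <<'E'
from h import *
a=cam("scene");np.save("scene4.npy",a);save(a,"pics/a4.png",(250,150,400,300),4)
o=ctrl.get_obs();print(o["eef_pos"],o["wrist_force"])
zb=o["eef_pos"][2]-.2455
for p in ([.632,.058,.006],[.6405,.149,.006],[.6405,.149,zb]):print((np.array(proj(a,p))-[250,150])*4)
E
```

```text
[0.64105699 0.14850162 0.26427808] [-0.2857298   0.04914587 -2.04934669]
[262.31228665 390.58920652]
[357.42908034 496.42150183]
[358.49348819 485.99050412]
```

View pics/a4.png

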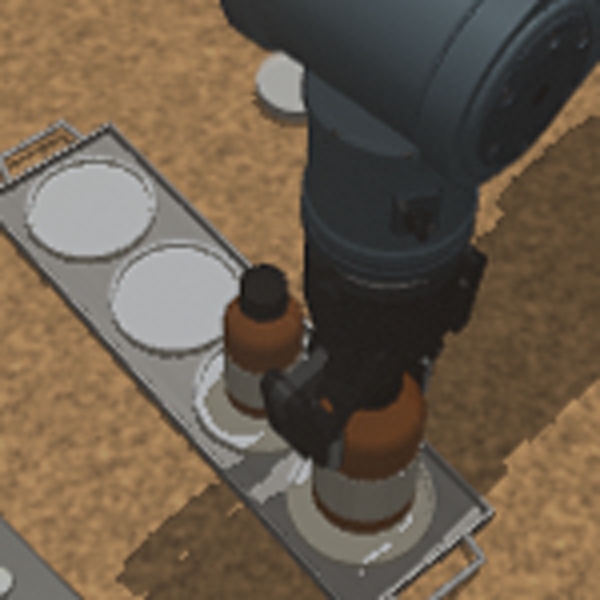

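move_arm(moves=[{"gripper":0,"x":0.2,"y":-0.1,"z":0.7,"roll":0},{"gripper":0,"x":0,"y":0,"z":0.4,"roll":0},{"gripper":0,"x":0,"y":0,"z":0,"roll":0}])

```text
time_s: 10.72
eef_pos: [0.6434, 0.1496, 0.2537]
eef_rot: [-0.0, 1.0, -0.003, 0.0]
wrist_force: [-3.8, 0.3, 4.6]
opening: 0.689
```

move_arm(moves=[{"gripper":100,"x":0,"y":0,"z":0,"roll":0},{"gripper":100,"x":0,"y":0,"z":0,"roll":0},{"gripper":100,"x":0,"y":0,"z":0,"roll":0},{"gripper":100,"x":0,"y":0,"z":-1,"roll":0},{"gripper":100,"x":0,"y":0,"z":-5,"roll":0}])

```text
time_s: 11.35
eef_pos: [0.6418, 0.1493, 0.3099]
eef_rot: [0.0, 1.0, -0.003, -0.004]
wrist_force: [1.0, -0.0, 0.5]
opening: 1.002
```

move_arm(moves=[{"gripper":100,"x":0,"y":0,"z":-5,"roll":0},{"gripper":100,"x":-4,"y":2,"z":-1,"roll":0},{"gripper":100,"x":-5,"y":3.5,"z":0,"roll":0},{"gripper":100,"x":-5,"y":3.5,"z":0,"roll":0},{"gripper":100,"x":-5,"y":3.5,"z":0,"roll":0}])

```text
time_s: 11.98
eef_pos: [0.451, 0.0247, 0.3735]
eef_rot: [0.0, 1.0, -0.002, 0.001]
wrist_force: [0.5, -1.2, 0.4]
opening: 1.004
```

move_arm(moves=[{"gripper":100,"x":-2.3,"y":1.7,"z":4,"roll":0},{"gripper":100,"x":0,"y":0,"z":2,"roll":0},{"gripper":100,"x":0,"y":0,"z":0,"roll":0}])

```text
time_s: 12.35
eef_pos: [0.4288, 0.0084, 0.3123]
eef_rot: [-0.0, 1.0, -0.003, -0.001]
wrist_force: [-0.2, -0.5, 0.3]
opening: 1.004
```

move_arm(moves=[{"gripper":100,"x":0,"y":0,"z":3,"roll":0},{"gripper":100,"x":0,"y":0,"z":4,"roll":0},{"gripper":100,"x":0,"y":0,"z":2.8,"roll":0},{"gripper":100,"x":0,"y":0,"z":1.3,"roll":0},{"gripper":100,"x":0,"y":0,"z":0,"roll":0}])

```text
time_s: 12.98
eef_pos: [0.4299, 0.0086, 0.202]
eef_rot: [-0.0, 1.0, -0.002, -0.0]
wrist_force: [0.0, -0.1, 0.2]
opening: 1.001
```

move_arm(moves=[{"gripper":0,"x":0,"y":0,"z":0,"roll":0},{"gripper":0,"x":0,"y":0,"z":0,"roll":0},{"gripper":0,"x":0,"y":0,"z":0,"roll":0},{"gripper":0,"x":0,"y":0,"z":0,"roll":0},{"gripper":0,"x":0,"y":0,"z":0,"roll":0}])

```text
time_s: 13.6
eef_pos: [0.4299, 0.0084, 0.2028]
eef_rot: [0.0, 1.0, -0.003, 0.001]
wrist_force: [-3.1, -0.2, 7.5]
opening: 0.444
```

move_arm(moves=[{"gripper":0,"x":0,"y":0,"z":-1.5,"roll":0},{"gripper":0,"x":0,"y":0,"z":-3,"roll":0},{"gripper":0,"x":0,"y":0,"z":-2.5,"roll":0},{"gripper":0,"x":2,"y":1.5,"z":-1,"roll":0},{"gripper":0,"x":4,"y":2.5,"z":0,"roll":0}])

```text
time_s: 14.22
eef_pos: [0.4896, -0.0316, 0.2839]
eef_rot: [0.0, 1.0, -0.002, 0.001]
wrist_force: [0.6, 0.3, -0.5]
opening: 0.439
```

move_arm(moves=[{"gripper":0,"x":5,"y":0,"z":0,"roll":0},{"gripper":0,"x":5,"y":0,"z":0,"roll":0},{"gripper":0,"x":2.6,"y":0,"z":2,"roll":0},{"gripper":0,"x":1,"y":0,"z":4,"roll":0},{"gripper":0,"x":0,"y":0,"z":0,"roll":0}])

```text
time_s: 14.85
eef_pos: [0.6239, -0.0321, 0.2188]
eef_rot: [-0.001, 1.0, -0.003, -0.003]
wrist_force: [-0.8, -0.4, -0.8]
opening: 0.439
```

```bash
python3 - <<'E'
from h import *
a=cam("scene");np.save("scene5.npy",a);save(a,"pics/a5.png",(240,150,390,300),4)
o=ctrl.get_obs();print(o["eef_pos"],o["wrist_force"])
for p in ([.632,.058,.006],[.6405,.149,.006],[.6245,-.0325,.006]):print((np.array(proj(a,p))-[240,150])*4)
E
```

```text
[ 0.62443294 -0.03222068  0.2208718 ] [-0.02748819 -1.043686   -0.8692746 ]
[302.31228665 390.58920652]
[397.42908034 496.42150183]
[214.83089251 295.32987943]
```

View pics/a5.png

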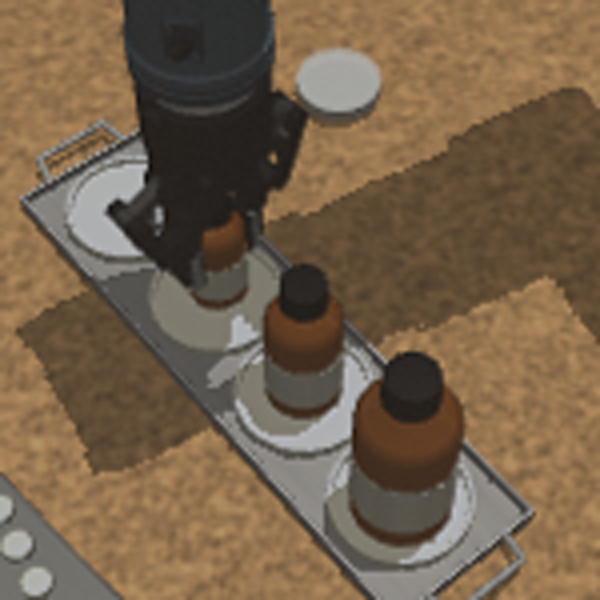

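move_arm(moves=[{"gripper":0,"x":0.1,"y":0,"z":0.7,"roll":0},{"gripper":0,"x":0,"y":0,"z":0.3,"roll":0},{"gripper":0,"x":0,"y":0,"z":0.1,"roll":0},{"gripper":0,"x":0,"y":0,"z":0,"roll":0}])

```text
time_s: 15.4
eef_pos: [0.6262, -0.0325, 0.2112]
eef_rot: [0.0, 1.0, -0.003, 0.0]
wrist_force: [-0.3, -0.6, -0.8]
opening: 0.439
```

move_arm(moves=[{"gripper":0,"x":0,"y":0,"z":0.2,"roll":0},{"gripper":0,"x":0,"y":0,"z":0,"roll":0}])

```text
time_s: 15.65
eef_pos: [0.6265, -0.0325, 0.2109]
eef_rot: [0.0, 1.0, -0.002, 0.0]
wrist_force: [-5.5, -0.3, 13.5]
opening: 0.439
```

move_arm(moves=[{"gripper":100,"x":0,"y":0,"z":0,"roll":0},{"gripper":100,"x":0,"y":0,"z":0,"roll":0},{"gripper":100,"x":0,"y":0,"z":0,"roll":0},{"gripper":100,"x":0,"y":0,"z":-1,"roll":0},{"gripper":100,"x":0,"y":0,"z":-5,"roll":0}])

```text
time_s: 16.27
eef_pos: [0.6246, -0.0322, 0.266]
eef_rot: [-0.001, 1.0, -0.003, -0.004]
wrist_force: [0.9, 0.5, 0.3]
opening: 0.995
```

move_arm(moves=[{"gripper":100,"x":0,"y":0,"z":-6,"roll":0},{"gripper":100,"x":-4,"y":0,"z":-3,"roll":0},{"gripper":100,"x":-4,"y":-4,"z":0,"roll":0},{"gripper":100,"x":-3.6,"y":-4.6,"z":0,"roll":0},{"gripper":100,"x":-3.6,"y":-4.6,"z":0,"roll":0}])

```text
time_s: 16.9
eef_pos: [0.4736, 0.1013, 0.3596]
eef_rot: [-0.0, 1.0, -0.003, 0.001]
wrist_force: [-0.1, 1.2, 0.9]
opening: 1.003
```

move_arm(moves=[{"gripper":100,"x":-2.8,"y":-5,"z":0,"roll":0},{"gripper":100,"x":-2.8,"y":-5,"z":0,"roll":0},{"gripper":100,"x":-2.8,"y":-5,"z":0,"roll":0},{"gripper":100,"x":-2.4,"y":-4.5,"z":3,"roll":0},{"gripper":100,"x":0,"y":-1.8,"z":3,"roll":0}])

```text
time_s: 17.52
eef_pos: [0.3664, 0.3161, 0.2992]
eef_rot: [-0.001, 1.0, -0.001, 0.001]
wrist_force: [0.1, -0.4, 0.4]
opening: 1.001
```

move_arm(moves=[{"gripper":100,"x":0,"y":0.15,"z":3,"roll":0},{"gripper":100,"x":0,"y":0,"z":4,"roll":0},{"gripper":100,"x":0,"y":0,"z":2.9,"roll":0},{"gripper":100,"x":0,"y":0,"z":1.3,"roll":0},{"gripper":100,"x":0,"y":0,"z":0,"roll":0}])

```text
time_s: 18.15
eef_pos: [0.368, 0.3124, 0.1866]
eef_rot: [0.0, 1.0, -0.003, -0.0]
wrist_force: [0.0, -0.3, 0.4]
opening: 0.997
```

move_arm(moves=[{"gripper":0,"x":0,"y":0,"z":0,"roll":0},{"gripper":0,"x":0,"y":0,"z":0,"roll":0},{"gripper":0,"x":0,"y":0,"z":0,"roll":0},{"gripper":0,"x":0,"y":0,"z":0,"roll":0},{"gripper":0,"x":0,"y":0,"z":0,"roll":0}])

```text
time_s: 18.77
eef_pos: [0.3685, 0.3126, 0.1877]
eef_rot: [-0.0, 1.0, -0.003, 0.001]
wrist_force: [-1.0, -0.7, 6.7]
opening: 0.372
```

move_arm(moves=[{"gripper":0,"x":0,"y":0,"z":-2,"roll":0},{"gripper":0,"x":0,"y":0,"z":-5,"roll":0},{"gripper":0,"x":0,"y":0,"z":-6,"roll":0},{"gripper":0,"x":0,"y":2,"z":-4,"roll":0},{"gripper":0,"x":0,"y":4.7,"z":0,"roll":0}])

```text
time_s: 19.4
eef_pos: [0.3688, 0.2459, 0.3609]
eef_rot: [-0.001, 1.0, -0.001, 0.004]
wrist_force: [0.9, -1.0, -1.6]
opening: 0.371
```

move_arm(moves=[{"gripper":0,"x":2.5,"y":5,"z":0,"roll":0},{"gripper":0,"x":2.5,"y":5,"z":0,"roll":0},{"gripper":0,"x":2.5,"y":5,"z":0,"roll":0},{"gripper":0,"x":2.5,"y":5,"z":0,"roll":0},{"gripper":0,"x":3,"y":5,"z":0,"roll":0}])

```text
time_s: 20.02
eef_pos: [0.4967, -0.007, 0.357]
eef_rot: [-0.0, 1.0, -0.003, 0.0]
wrist_force: [0.8, 0.2, 0.7]
opening: 0.375
```

move_arm(moves=[{"gripper":0,"x":3.3,"y":5,"z":0,"roll":0},{"gripper":0,"x":3.3,"y":4.5,"z":0,"roll":0},{"gripper":0,"x":3.3,"y":2,"z":2,"roll":0},{"gripper":0,"x":2,"y":0.5,"z":4,"roll":0},{"gripper":0,"x":0,"y":0,"z":2,"roll":0}])

```text
time_s: 20.65
eef_pos: [0.6145, -0.1262, 0.274]
eef_rot: [-0.001, 1.0, -0.003, -0.002]
wrist_force: [-1.1, -0.2, -0.4]
opening: 0.371
```

Down to ~1 cm above, then look.

move_arm(moves=[{"gripper":0,"x":0.5,"y":-0.1,"z":4,"roll":0},{"gripper":0,"x":0,"y":0,"z":2.5,"roll":0},{"gripper":0,"x":0,"y":0,"z":0,"roll":0},{"gripper":0,"x":0,"y":0,"z":0,"roll":0}])

```text
time_s: 21.15
eef_pos: [0.62, -0.1248, 0.2132]
eef_rot: [0.0, 1.0, -0.002, 0.001]
wrist_force: [-0.8, 0.3, 0.3]
opening: 0.369
```

```bash
python3 - <<'E'
from h import *
a=cam("scene");np.save("scene6.npy",a);save(a,"pics/a6.png",(240,150,390,300),4)
o=ctrl.get_obs();print(o["eef_pos"],o["wrist_force"])
for p in ([.632,.058,.006],[.6195,-.1255,.006],[.6245,-.0325,.006]):print((np.array(proj(a,p))-[240,150])*4)
E
```

```text
[ 0.62025366 -0.12497755  0.21367555] [-0.37859828 -0.05971531 -0.04245819]
[302.31228665 390.58920652]
[129.29682623 207.77694238]
[214.83089251 295.32987943]
```

View pics/a6.png

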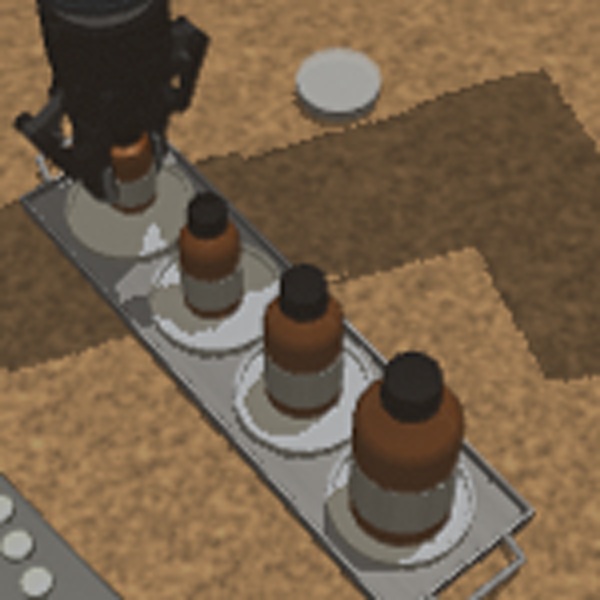

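move_arm(moves=[{"gripper":0,"x":-0.1,"y":0.2,"z":1.2,"roll":0},{"gripper":0,"x":0,"y":0,"z":0.5,"roll":0},{"gripper":0,"x":0,"y":0,"z":0.15,"roll":0},{"gripper":0,"x":0,"y":0,"z":0,"roll":0}])

```text
time_s: 21.7
eef_pos: [0.6188, -0.1271, 0.1957]
eef_rot: [0.0, 1.0, -0.002, -0.0]
wrist_force: [-9.6, 2.1, 18.8]
opening: 0.369
```

move_arm(moves=[{"gripper":0,"x":0,"y":0,"z":-0.1,"roll":0},{"gripper":100,"x":0,"y":0,"z":0,"roll":0},{"gripper":100,"x":0,"y":0,"z":0,"roll":0},{"gripper":100,"x":0,"y":0,"z":0,"roll":0},{"gripper":100,"x":0,"y":0,"z":-1,"roll":0}])

```text
time_s: 22.32
eef_pos: [0.6182, -0.1267, 0.2034]
eef_rot: [-0.0, 1.0, -0.003, -0.001]
wrist_force: [0.0, -0.1, 0.2]
opening: 1.002
```

move_arm(moves=[{"gripper":100,"x":0,"y":0,"z":-4,"roll":0},{"gripper":100,"x":0,"y":0,"z":-6,"roll":0},{"gripper":100,"x":0,"y":0,"z":-6,"roll":0},{"gripper":100,"x":-5,"y":3,"z":0,"roll":0},{"gripper":100,"x":-5,"y":3,"z":0,"roll":0}])

```text
time_s: 22.95
eef_pos: [0.5176, -0.1867, 0.3661]
eef_rot: [0.001, 1.0, -0.002, 0.001]
wrist_force: [-0.8, -0.9, -0.4]
opening: 0.996
```

move_arm(moves=[{"gripper":100,"x":-5,"y":3,"z":0,"roll":0},{"gripper":100,"x":-5,"y":3,"z":0,"roll":0},{"gripper":100,"x":-5,"y":3,"z":0,"roll":0},{"gripper":100,"x":0,"y":5,"z":0,"roll":0},{"gripper":100,"x":0,"y":0,"z":0,"roll":0}])

```text
time_s: 23.58
eef_pos: [0.3669, -0.3283, 0.3654]
eef_rot: [0.001, 1.0, -0.005, 0.001]
wrist_force: [-0.3, -0.1, 0.4]
opening: 1.004
```

```bash
python3 - <<'E'
from h import *
a=cam("scene");b=cam("top")
im=lambda c,r,s:cv2.resize(c["img"][r[1]:r[3],r[0]:r[2],::-1],None,fx=s,fy=s,interpolation=cv2.INTER_CUBIC)
A=im(a,(240,165,390,300),4);B=im(b,(225,120,385,185),4);B=B[:,:]
cv2.imwrite("pics/a7.png",A);cv2.imwrite("pics/b7.png",B)
S=[(.6405,.149),(.632,.058),(.6245,-.0325),(.6195,-.1255)]
for (x,y),h in zip(S,(.138,.112,.094,.079)):
    print("scene cap",(np.array(proj(a,[x,y,.006+h]))-[240,165])*4,"top cap",(np.array(proj(b,[x,y,.006+h]))-[225,120])*4,"floor",(np.array(proj(b,[x,y,.008]))-[225,120])*4)
E
```

```text
scene cap [410.29202373 310.36706389] top cap [87.11913918 76.13784793] floor [112.41735052 118.02115859]
scene cap [302.60726952 225.31463962] top cap [234.68627565  96.66636732] floor [243.60434212 128.92779691]
scene cap [208.26444221 144.98093543] top cap [375.74522635 112.47476615] floor [373.98033506 138.41423011]
scene cap [118.80790696  70.6590516 ] top cap [516.99436382 123.19901851] floor [507.7942034  144.31103817]
```

View pics/a7.png

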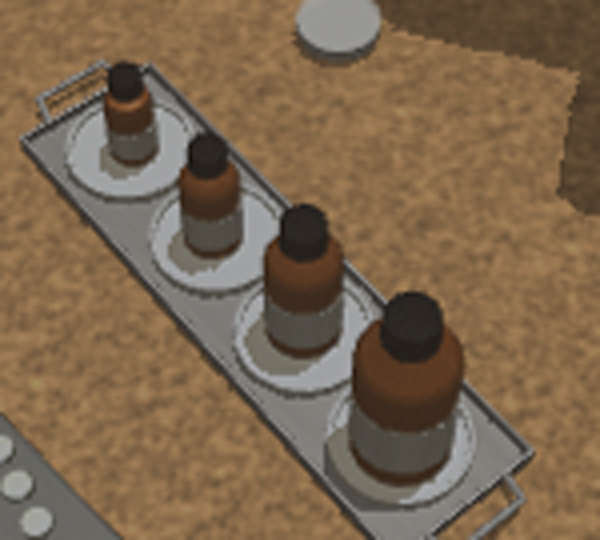

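View pics/b7.png

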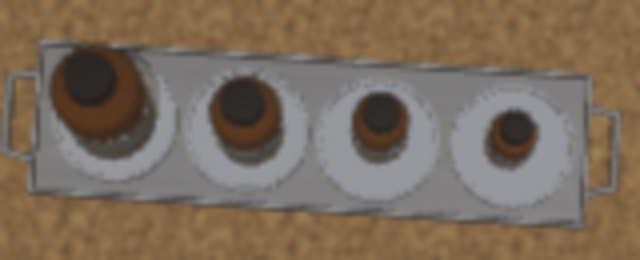

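```bash
python3 -c "
from bench import ctrl
print(ctrl.hand_in())"
```

```text
the job is handed in; nothing more can be done
None
```

All four bottles are upright on the tray, each in its own saucer, and I've handed the job in. The microscope is at the right (-y) end, so from that end the order is 30 ml (`saucer_4`), 60 ml (`saucer_3`), 125 ml (`saucer_2`) and 250 ml (`saucer_1`). It took about 24 s of robot time.

- **Last check:** pictures from both cameras, with the gripper clear of everything, show each bottle about 4 mm or less from its saucer's centre. The 30 ml and 125 ml bottles are the furthest off, at roughly 3–4 mm.
- **Disagreement:** before I moved anything, the two cameras differed by 4–9 mm in y on the bottles and by 1–4 mm on the saucers. I used values in between and made small corrections just before setting each bottle down.
- **Forces:** the highest wrist force reported was about 20 N, as the 30 ml bottle was set down. I saw no bottle tip.

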